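Find the nut that fits the spanner in the vise

TASK

One of the three spanners is held by its handle in the vise, the other two are spares. Find which of the three look-alike nuts is the size that spanner is made for, keep it flat on the counter and slide it into the spanner's jaws, pushing until you feel it bear fully home against the back of the jaws, without ramming it. Leave the other two nuts, the valve, the union and the cap where they stand (the nuts may be felt for size in place).

Things in the scene. Friction and masses are not known exactly. Their poses are not given: they have to be found in the camera images.
- held (a point): the point on the counter where the seat (origin) of the spanner held in the vise lies, 170 mm in front of the centre of the low cast iron vise (170 x 130 mm base, 58 mm tall); the spanner whose origin is here is the one to use
- spanner_a: fixed dark spanner flat on the counter, for the 30 mm nut (gap 31.6 mm). Origin: on the counter, centre of a seated nut. Nut enters along +x (mouth to handle), flats to +y and -y, until its corner meets the back at x = 17.3 mm. Parallel jaws from x = -3.3 mm, before them 24 degree flared lips to x = -11.5 mm; jaws 12 mm thick, 18 mm high; handle 17 mm thick, top at 49 mm
- spanner_b: fixed dark spanner flat on the counter, for the 34 mm nut (gap 35.6 mm). Origin: on the counter, centre of a seated nut. Nut enters along +x (mouth to handle), flats to +y and -y, until its corner meets the back at x = 19.6 mm. Parallel jaws from x = -5.6 mm, before them 24 degree flared lips to x = -13.8 mm; jaws 12 mm thick, 18 mm high; handle 17 mm thick, top at 49 mm
- spanner_c: fixed dark spanner flat on the counter, for the 38 mm nut (gap 39.6 mm). Origin: on the counter, centre of a seated nut. Nut enters along +x (mouth to handle), flats to +y and -y, until its corner meets the back at x = 21.9 mm. Parallel jaws from x = -7.9 mm, before them 24 degree flared lips to x = -16.1 mm; jaws 12 mm thick, 18 mm high; handle 17 mm thick, top at 49 mm
- nut_1: one of three look-alike nickel hexagon nuts, 24 mm tall, open bore up, standing on the counter. They are 30, 34 and 38 mm across flats; which this is is not told: measure it, e.g. close the fingers on two flats and read the opening. Origin: centre of underside; its +y and -y pass through flats, +x and -x through corners (corner to corner = flats x 1.155)
- nut_2: one of three look-alike nickel hexagon nuts, 24 mm tall, open bore up, standing on the counter. They are 30, 34 and 38 mm across flats; which this is is not told: measure it, e.g. close the fingers on two flats and read the opening. Origin: centre of underside; its +y and -y pass through flats, +x and -x through corners (corner to corner = flats x 1.155)
- nut_3: one of three look-alike nickel hexagon nuts, 24 mm tall, open bore up, standing on the counter. They are 30, 34 and 38 mm across flats; which this is is not told: measure it, e.g. close the fingers on two flats and read the opening. Origin: centre of underside; its +y and -y pass through flats, +x and -x through corners (corner to corner = flats x 1.155)
- valve: bystander: squat bronze gate valve, 90 mm long along x, 52 mm wide, 92 mm tall with a red handwheel 60 mm wide on top; origin under its centre
- union: bystander: grey malleable iron union standing on end, 52 mm across flats (60 mm over corners), 50 mm tall; origin under its centre
- cap: bystander: lead-coloured pipe cap, 44 mm diameter, 28 mm tall; origin under its centre
Not all that is in view belongs to the job. Leave any brown or orange look-alike of the nut_1 alone.

How it is judged:
By the outcome, as a careful person would: the job done as asked, in the order asked, and still so for the second after the job is handed in, with the robot touching nothing.
It also fails if it takes over 58 s, if anything falls off the work surface, if the arm or the gripper's body presses on something with over 40 N, if the wrist force passes 120 N, or if a joint passes its speed limit or range.

ROBOT

A 7-joint arm with a two-finger parallel gripper is mounted at the origin on the work surface. World frame = base frame: x ahead of the robot, y to its left, z up, the work surface at z = 0. Lengths are in m, angles in rad, forces in N, time in s.
With the tool pointing down it reaches from about 0.375 to 0.925 m from the base axis. Payload 3.1 kg.
Tool frame: the origin (TCP) lies between the finger pads; the fingertips stand 19 mm ahead of it and the grasp point (between the pads) is the TCP; z points along the fingers, y is the line along which they close (so a half turn about z gives the same grasp; the last joint's range is limited). The gripper opens to 85 mm and grips with 20 to 120 N. Pads are 22 mm wide; open, the fingers measure 114 mm over their backs; the gripper's body (76 mm by 85 mm) begins 54 mm behind the grasp point. The pads swing forward as they close: fully open they stand 13 mm farther back than shut.
Start: joints at [1.013, 0.383, 0.044, 1.598, -0.018, 1.161, -0.05], TCP at [0.288, -0.582, 0.25] pointing down, gripper open.
Joint ranges: [-2.61, 2.61], [-0.41, 2.15], [-1.48, 1.57], [0, 2.5], [-1.57, 4.71], [0.05, 1.97], [-2.85, 2.85]. Speed limits (rad/s): [2.79, 2.79, 3.14, 3.14, 3.14, 3.14, 3.14].

INTERFACE

Orientations are given as a unit quaternion [x, y, z, w].
In Python, from bench import move_ptp, movel, move_j, move_gripper, pause, inverse_kinematics, read_camera, camera_params, MotionError, sign_off, look_for, tip_of, read_time_s, read_qpos, read_joint_vel, read_effort, read_eef_pos, read_tcp_rot, read_ft_force, read_ft_torque, read_finger_gap, read_grasp_force gives the robot as it stands. Calls block until the motion is done:
- move_ptp(position, orientation): joint-space move of the TCP to a pose.
- movel(position, orientation=None, speed=0.15): straight line of the TCP; orientation=None keeps the orientation; speed is the mean speed in m/s.
- move_j(angles): joint-space move.
- move_gripper(opening, effort=None): finger opening in m; effort is the grip in N (None keeps the last); returns when the fingers have stopped.
- pause(seconds).
- inverse_kinematics(position, orientation): joint angles nearest the present ones, or None.
- read_camera(name): name is "side" or "top"; returns the picture (420x560x3 uint8, red, green, blue); there is no depth.
- camera_params(name): a dict with "K" (3x3 intrinsics, pixels), "dist_coeffs" ([k1, k2, p1, p2, k3] as OpenCV has them; the pictures are not rectified), "camera_from_world" (4x4, takes a point from world to camera coordinates). Camera axes: x right, y down, z forward; pixel columns grow to the right and rows downward; lengths in m; the calibration is good to about 2 mm. A picture is of the moment at which its call begins. camera_params takes no time and is no camera call.
A pose or a line that the arm cannot do raises MotionError and nothing moves.
- sign_off(): hands the job in; it is judged then, once.
Trained networks look in the newest picture that a camera, given by its name, has taken for a name from the list of things; names that differ only in an ending like _2 or _b are one class to them, and where a whole thing is asked for, a point or a joint stands for the part that bears it (a point fixed in the world has none). Each returns a list of dicts, best first, with "confidence" (0 to 1); they miss things now and then, are a little off and sometimes report something else, mostly with a low value. They report only what shows in the picture. A call takes as long as a camera call. They do not tell look-alikes from the thing itself.
- look_for(camera, name): "at" ([column, row] in pixels, amid what is visible of it).
- tip_of(camera, name): "at" ([column, row] in pixels: a listed point, or the origin of a listed thing).
Readings, each from a call of its own:
- read_time_s(): time.
- read_qpos(): joint angles.
- read_joint_vel(): joint speeds.
- read_effort(): joint torques, N m.
- read_eef_pos(): TCP position.
- read_tcp_rot(): TCP orientation.
- read_ft_force(): force on the tool from outside, world axes, zero at the start.
- read_ft_torque(): the same for the moment, N m.
- read_finger_gap(): finger opening in m.
- read_grasp_force(): force on a finger pad.
Only numpy, scipy, OpenCV 4.12 (cv2) and the standard library are available. Lean on these libraries where they do the work, as an engineer would, in place of code of your own. Each camera call takes 0.05 s, during which the arm holds its last target. There are 200 camera calls.

## Working session

There is one attempt and no reset: what is moved stays moved. The work goes in short steps, each a Python script; the robot and the scene stay as the last script left them, time stands still between calls to the robot, and variables do not carry over. Pictures are saved under pics/ and viewed, at most 10 in all, crops included, and the job is handed in when it is done.

```bash
mkdir -p pics; ls
python3 - <<'E'
from bench import *
import cv2
for c in ("top","side"):
    im=read_camera(c); cv2.imwrite(f"pics/{c}0.png",im[:,:,::-1])
    p=camera_params(c); print(c,p)
    for n in ("held","spanner_a","nut_1","valve","union","cap"):
        for f in (look_for,tip_of):
            try: print(n,f.__name__,[(([round(v) for v in d["at"]]),round(d["confidence"],2)) for d in f(c,n)])
            except Exception as e: print(n,f.__name__,e)
print(read_time_s())
E
```

```text
pics
top {'K': array([[452.40720666,   0.        , 280.20026148],
       [  0.        , 452.40720666, 204.99284779],
       [  0.        ,   0.        ,   1.        ]]), 'dist_coeffs': array([-0.02193501,  0.        ,  0.        ,  0.        ,  0.        ]), 'camera_from_world': array([[-0.01943958, -0.99955782, -0.02250037,  0.0331705 ],
       [-0.99373963,  0.02179299, -0.10957467,  0.61981082],
       [ 0.11001657,  0.02022943, -0.99372387,  1.31414377],
       [ 0.        ,  0.        ,  0.        ,  1.        ]])}
held call [([306, 142], 0.87)]
held call [([416, 225], 0.29)]
spanner_a call [([359, 154], 0.84), ([304, 174], 0.76), ([249, 156], 0.74)]
spanner_a call [([358, 179], 0.9), ([247, 180], 0.73), ([303, 200], 0.62)]
nut_1 call [([349, 262], 0.47), ([217, 252], 0.45), ([390, 221], 0.42)]
nut_1 call [([375, 242], 0.69), ([362, 216], 0.66), ([224, 250], 0.63), ([282, 257], 0.52), ([374, 266], 0.52), ([391, 223], 0.5), ([348, 263], 0.38)]
valve call [([159, 216], 0.68), ([302, 172], 0.59), ([371, 241], 0.36)]
valve call [([164, 220], 0.58)]
union call [([418, 224], 0.78)]
un
[... 661 characters left out ...]
er_a call [([309, 221], 0.98), ([293, 181], 0.95), ([385, 242], 0.74)]
spanner_a call [([370, 254], 0.9), ([274, 191], 0.89), ([297, 230], 0.83)]
nut_1 call [([296, 318], 0.87), ([362, 300], 0.74), ([190, 203], 0.7), ([275, 291], 0.7), ([324, 300], 0.59), ([224, 241], 0.56), ([339, 276], 0.51), ([288, 181], 0.37), ([312, 220], 0.29)]
nut_1 call [([325, 308], 0.9), ([338, 282], 0.75), ([272, 294], 0.68), ([361, 304], 0.66), ([192, 210], 0.61), ([297, 323], 0.56), ([226, 243], 0.54)]
valve call [([178, 156], 0.81), ([352, 201], 0.57), ([385, 242], 0.26)]
valve call [([180, 168], 0.69)]
union call [([322, 301], 0.46)]
union call []
cap call [([138, 180], 0.59)]
cap call [([140, 182], 0.77)]
1.3
```

Run:
```python
import cv2
t=cv2.imread("pics/top0.png");cv2.imwrite("pics/t1.png",cv2.resize(t[100:310,140:440],(800,560),interpolation=cv2.INTER_CUBIC))
t=cv2.imread("pics/side0.png");cv2.imwrite("pics/s1.png",cv2.resize(t[120:345,110:410],(800,600),interpolation=cv2.INTER_CUBIC))
```

```text
(no output)
```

View pics/t1.png

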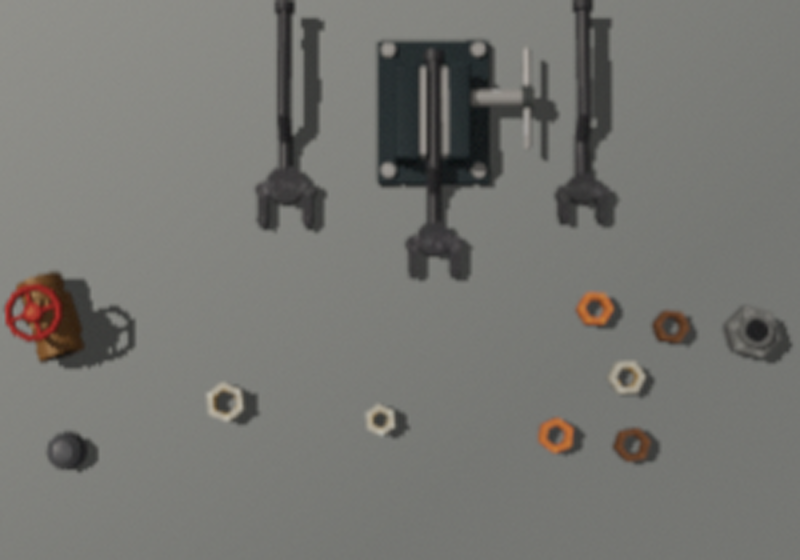

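View pics/s1.png

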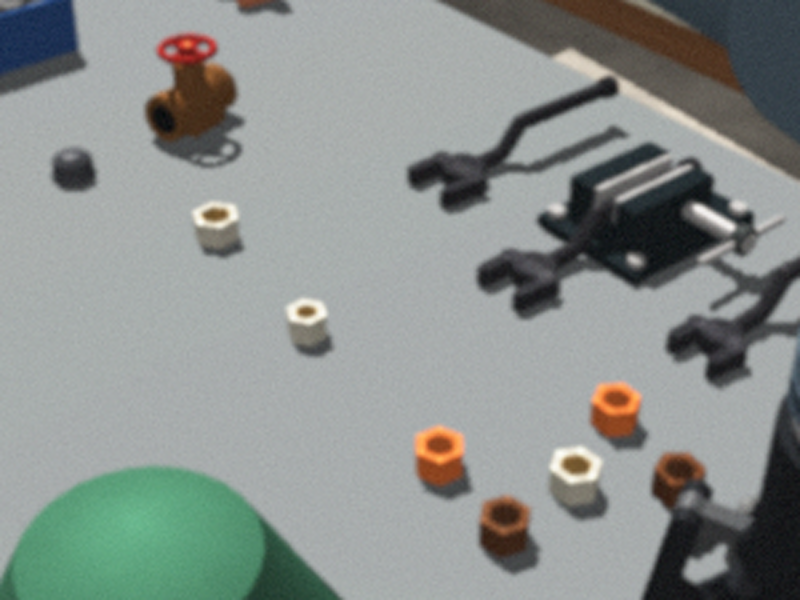

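The top crop shows the vise holding the middle spanner, with its mouth at (438,270) and pointing toward the robot. White nuts are at (225,402) large, (380,420) small and (628,377) medium; the orange and brown ones are decoys. The side view agrees. Next I'll rectify these for precise metrology.

```bash
cat > h.py <<'E'
import numpy as np, cv2
from bench import *
def proj(c,P):
    p=camera_params(c);T=p["camera_from_world"]
    r=cv2.Rodrigues(T[:3,:3])[0]
    return cv2.projectPoints(np.asarray(P,float).reshape(-1,1,3),r,T[:3,3],p["K"],p["dist_coeffs"])[0][:,0]
def pix2w(c,uv,z):
    p=camera_params(c);T=p["camera_from_world"]
    u=cv2.undistortPoints(np.asarray(uv,float).reshape(-1,1,2),p["K"],p["dist_coeffs"])[:,0]
    d=np.c_[u,np.ones(len(u))]@T[:3,:3]; o=-T[:3,:3].T@T[:3,3]
    return (o+d*((z-o[2])/d[:,2])[:,None])[:,:2]
def rect(c,im,x0,x1,y0,y1,z,s=.0005):
    # rows: x decreasing downward, cols: y decreasing to the right
    xs=np.arange(x1,x0,-s); ys=np.arange(y1,y0,-s)
    X,Y=np.meshgrid(xs,ys,indexing="ij")
    uv=proj(c,np.stack([X,Y,np.full_like(X,z)],-1)).astype(np.float32).reshape(*X.shape,2)
    return cv2.remap(im,uv[...,0],uv[...,1],cv2.INTER_CUBIC)
E
python3 - <<'E'
from h import *
from scipy.optimize import minimize
im={c:cv2.imread(f"pics/{c}0.png") for c in("top","side")}
def hexv(x,y,t,af,z):
    a=t+np.arange(6)*np.pi/3; R=af/np.sqrt(3)
    return np.c_[x+R*np.cos(a),y+R*np.sin(a),np.full(6,z)]
masks={}
for c in im:
    h=cv2.cvtColor(im[c],cv2.COLOR_BGR2HSV); b=im[c].astype(float)
    masks[c]=b
for uv in ([224,250],[282,257],[375,242]):
    x,y=pix2w("top",[uv],.012)[0]
    # model: silhouette (hull of top & bottom hex) should be contrasty: Use rendered soft mask minus bg
    dat={}
    for c in im:
        u0=proj(c,[[x,y,.012]])[0].round().astype(int); r=16 if c=="top" else 20
        dat[c]=(u0-r,im[c][u0[1]-r:u0[1]+r+1,u0[0]-r:u0[0]+r+1].astype(float))
    def poly(c,H,o,n):
        S=8; q=((proj(c,H)-o+.5)*S).astype(np.float32)
        m=np.zeros((n*S,n*S),np.uint8); cv2.fillConvexPoly(m,cv2.convexHull(np.round(q*16).astype(np.int32)),255,cv2.LINE_8,4)
        return cv2.GaussianBlur(cv2.resize(m,(n,n),interpolation=cv2.INTER_AREA)/255.,(0,0),.6)
    def cost(p,af,cs=("top","side")):
        e=0
        for c in cs:
            o,w=dat[c];n=w.shape[0]
            if c=="top":
                dx,dy=p[3],p[4]
            else: dx=dy=0
            full=np.r_[hexv(p[0]+dx*0,p[1],p[2],af,0),hexv(p[0],p[1],p[2],af,.024)]
            sil=poly(c,full,o,n)
            top=poly(c,hexv(p[0],p[1],p[2],af,.024),o,n)
            bore=poly(c,hexv(p[0],p[1],p[2],af*.55,.024),o,n)
            A=np.c_[np.ones(n*n),sil.ravel(),top.ravel(),bore.ravel()]
            # shadows ignored
            yv=w.reshape(n*n,3).mean(1); s=np.linalg.lstsq(A,yv,rcond=None)[0]
            e+=np.abs(A@s-yv).mean()
        return e
    for cs in (("top",),("side",)):
      out=[]
      for af in (.030,.034,.038):
        best=min((minimize(cost,[x,y,t,0,0],args=(af,cs),method="Nelder-Mead",options=dict(initial_simplex=[[x,y,t,0,0],[x+.004,y,t,0,0],[x,y+.004,t,0,0],[x,y,t+.3,0,0],[x,y,t,.1,0],[x,y,t,0,.1]],maxiter=250)) for t in (-.35,0,.35)),key=lambda r:r.fun)
        out.append((af,round(best.fun,2),best.x[:2].round(4),round(np.degrees(best.x[2])%60,1)))
      print(uv,cs,out)
for n,z in (("spanner",0),):
    print("sp tops",pix2w("top",[[358,179],[247,180],[303,200]],0).round(4).tolist(), "side",pix2w("side",[[370,254],[274,191],[297,230]],0).round(4).tolist())
r=rect("top",im["top"],.44,.70,-.09,.05,.018,.0004)
print(r.shape); r=cv2.copyMakeBorder(np.clip(r.astype(float)*1.5,0,255).astype(np.uint8),0,0,0,0,0)
r2=rect("side",im["side"],.44,.70,-.09,.05,.018,.0004); r2=np.clip(r2.astype(float)*1.5,0,255).astype(np.uint8)
cv2.imwrite("pics/r1.png",cv2.resize(np.hstack([r,r2]),None,fx=.9,fy=.9))
E
```

```text
Traceback (most recent call last):
  File "h.py", line 4, in proj
    p=camera_params(c);T=p["camera_from_world"]
ValueError: time passes only in moves, steps and waits
```

```bash
sed -i 's/^def proj/import functools\ncp=functools.cache(camera_params)\ndef proj/; s/p=camera_params(c)/p=cp(c)/' h.py
python3 - <<'E'
from h import *
from scipy.optimize import minimize
im={c:cv2.imread(f"pics/{c}0.png") for c in("top","side")}
def hexv(x,y,t,af,z):
    a=t+np.arange(6)*np.pi/3; R=af/np.sqrt(3)
    return np.c_[x+R*np.cos(a),y+R*np.sin(a),np.full(6,z)]
def poly(c,H,o,n):
    S=8; q=((proj(c,H)-o+.5)*S).astype(np.float32)
    m=np.zeros((n*S,n*S),np.uint8); cv2.fillConvexPoly(m,cv2.convexHull(np.round(q*16).astype(np.int32)),255,cv2.LINE_8,4)
    return cv2.GaussianBlur(cv2.resize(m,(n,n),interpolation=cv2.INTER_AREA)/255.,(0,0),.6)
for uv in ([224,250],[282,257],[375,242]):
    x,y=pix2w("top",[uv],.012)[0]
    for c,r in (("top",14),("side",18)):
        u0=proj(c,[[x,y,.012]])[0].round().astype(int);o=u0-r;n=2*r+1
        yv=im[c][o[1]:o[1]+n,o[0]:o[0]+n].astype(float).mean(2).ravel()
        def cost(p,af):
            f=lambda a,z:hexv(p[0],p[1],p[2],a,z)
            A=np.c_[np.ones(n*n),*[poly(c,H,o,n).ravel() for H in (np.r_[f(af,0),f(af,.024)],f(af,.024),f(af*.55,.024))]]
            return np.abs(A@np.linalg.lstsq(A,yv,rcond=None)[0]-yv).mean()
        out=[]
        for af in (.030,.034,.038):
            best=min((minimize(cost,[x,y,t],args=(af,),method="Nelder-Mead",options=dict(initial_simplex=[[x,y,t],[x+.004,y,t],[x,y+.004,t],[x,y,t+.3]],maxiter=90)) for t in (-.35,0,.35)),key=lambda r:r.fun)
            out.append((af,round(best.fun,2),best.x[:2].round(4).tolist(),round(np.degrees(best.x[2])%60,1)))
        print(uv,c,out)
print("sp top",pix2w("top",[[358,179],[247,180],[303,200]],0).round(4).tolist(), "side",pix2w("side",[[370,254],[274,191],[297,230]],0).round(4).tolist())
R=[np.clip(rect(c,im[c],.44,.70,-.09,.05,.018,.0004).astype(float)*1.5,0,255).astype(np.uint8) for c in im]
cv2.imwrite("pics/r1.png",cv2.resize(np.hstack(R),None,fx=.9,fy=.9))
E
```

```text
[224, 250] top [(0.03, np.float64(11.72), [0.4901, 0.1929], np.float64(47.2)), (0.034, np.float64(11.46), [0.4899, 0.1938], np.float64(7.9)), (0.038, np.float64(9.93), [0.4893, 0.1891], np.float64(2.4))]
[224, 250] side [(0.03, np.float64(8.74), [0.4804, 0.1732], np.float64(35.4)), (0.034, np.float64(8.57), [0.481, 0.175], np.float64(10.5)), (0.038, np.float64(8.15), [0.4874, 0.189], np.float64(5.8))]
[282, 257] top [(0.03, np.float64(6.49), [0.4666, 0.0183], np.float64(5.8)), (0.034, np.float64(6.69), [0.4667, 0.0169], np.float64(48.7)), (0.038, np.float64(7.28), [0.4598, 0.0139], np.float64(11.1))]
[282, 257] side [(0.03, np.float64(8.79), [0.465, 0.0164], np.float64(0.9)), (0.034, np.float64(8.67), [0.4654, 0.0171], np.float64(59.0)), (0.038, np.float64(9.54), [0.4656, 0.0138], np.float64(52.7))]
[375, 242] top [(0.03, np.float64(5.95), [0.5094, -0.2562], np.float64(36.8)), (0.034, np.float64(5.37), [0.5087, -0.2572], np.float64(30.7)), (0.038, np.float64(6.23), [0.5083, -0.2569], np.float64(28.8))]
[375, 242] side [(0.03, np.float64(21.96), [0.5048, -0.2599], np.float64(24.2)), (0.034, np.float64(18.98), [0.507, -0.2586], np.float64(35.7)), (0.038, np.float64(18.37), [0.5075, -0.2581], np.float64(34.4))]
sp top [[0.6991, -0.2191], [0.7039, 0.1219], [0.638, -0.049]] side [[0.6961, -0.215], [0.7024, 0.1209], [0.6311, -0.0445]]
```

View pics/r1.png

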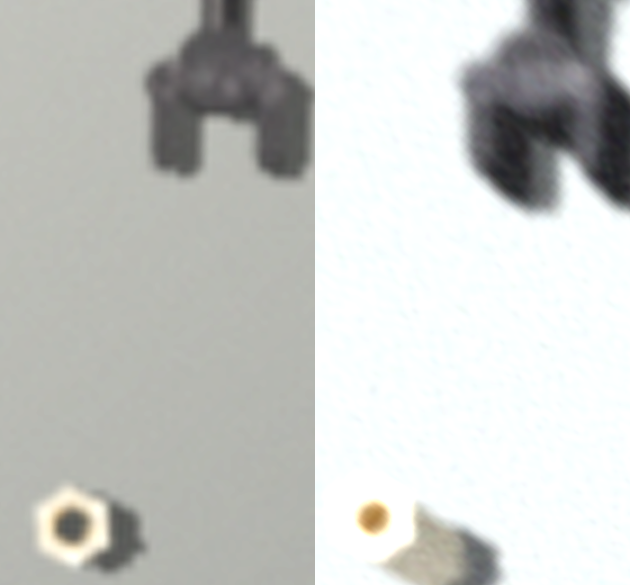

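The top rectification (left half) shows the held spanner's two prongs, about x 150–309, with tips at row 175. The handle goes up and the small nut is at (70,525). Next I'll compare jaw profiles for all three spanners.

Run:
```python
from h import *
im=cv2.imread("pics/top0.png")
out=[]
for nm,x,y in (("left",.703,.1215),("mid",.6345,-.047),("right",.6975,-.217)):
    r=rect("top",im,x-.05,x+.06,y-.05,y+.05,.018,.0005)
    g=cv2.cvtColor(r,cv2.COLOR_BGR2GRAY).astype(float)
    print(nm)
    for dx in (-.012,-.008,-.004,0,.004,.008,.012,.016,.020,.03,.045):
        row=g[int(round((.06-dx)/.0005))]; bg=np.percentile(g,90); dk=np.percentile(g,4); t=(bg+dk)/2
        s=row<t; e=np.flatnonzero(np.diff(s.astype(int)))
        pos=[round(1000*(.05-(i+(row[i]-t)/(row[i]-row[i+1]))*.0005),1) for i in e]
        print(dx*1000,pos, round(pos[-1]*-1+pos[0],1) if pos else "")
    out.append(np.clip(r*1.6,0,255).astype(np.uint8))
cv2.imwrite("pics/three.png",cv2.resize(np.hstack(out),None,fx=1.3,fy=1.3,interpolation=cv2.INTER_CUBIC))
```

```text
left
-12.0 [np.float64(30.6), np.float64(8.0), np.float64(-20.5), np.float64(-43.7)] 74.3
-8.0 [np.float64(32.3), np.float64(8.1), np.float64(-19.5), np.float64(-43.7)] 76.0
-4.0 [np.float64(31.6), np.float64(8.0), np.float64(-19.5), np.float64(-43.7)] 75.3
0 [np.float64(31.2), np.float64(8.0), np.float64(-19.5), np.float64(-43.9)] 75.1
4.0 [np.float64(31.1), np.float64(7.9), np.float64(-16.9), np.float64(-44.0)] 75.1
8.0 [np.float64(31.2), np.float64(6.6), np.float64(2.1), np.float64(-44.0)] 75.2
12.0 [np.float64(31.2), np.float64(-44.0)] 75.2
16.0 [np.float64(31.1), np.float64(-45.8)] 76.9
20.0 [np.float64(31.2), np.float64(-47.2)] 78.4
30.0 [np.float64(33.1), np.float64(-35.4)] 68.5
45.0 [np.float64(17.1), np.float64(-22.4)] 39.5
mid
-12.0 [np.float64(17.9), np.float64(11.5), np.float64(-22.7), np.float64(-36.9)] 54.8
-8.0 [np.float64(27.9), np.float64(8.1), np.float64(-17.7), np.float64(-39.0)] 66.9
-4.0 [np.float64(29.1), np.float64(7.7), np.float64(-16.7), np.float64(-40.5)] 69.6
0 [np.float64(29.9), np.float64(7.7), np.float64(-16.6), np.float64(-40.5)] 70.4
4.0 [np.float64(29
[... 827 characters left out ...]
at64(-36.9)] 66.2
8.0 [np.float64(29.2), np.float64(-38.9)] 68.1
12.0 [np.float64(29.9), np.float64(-39.9)] 69.8
16.0 [np.float64(31.1), np.float64(-39.0)] 70.1
20.0 [np.float64(30.9), np.float64(-36.3)] 67.2
30.0 [np.float64(18.8), np.float64(-24.3)] 43.1
45.0 [np.float64(7.9), np.float64(-15.5)] 23.4Traceback (most recent call last):
  File "<stdin>", line 14, in <module>
    return _nx.concatenate(arrs, 1, dtype=dtype, casting=casting)
           ~~~~~~~~~~~~~~~^^^^^^^^^^^^^^^^^^^^^^^^^^^^^^^^^^^^^^^
ValueError: all the input array dimensions except for the concatenation axis must match exactly, but along dimension 0, the array at index 0 has size 220 and the array at index 2 has size 221
```

Run:
```python
from h import *
im=cv2.imread("pics/top0.png")
r=rect("top",im,.58,.90,-.10,.01,.049,.0005); 
cv2.imwrite("pics/handle.png",np.clip(r*1.6,0,255).astype(np.uint8))
g=cv2.GaussianBlur(cv2.cvtColor(r,cv2.COLOR_BGR2GRAY).astype(np.float32),(0,0),2)
for x in np.arange(.70,.84,.02):
    row=g[int((.90-x)/.0005)]; 
    print(round(x,3),[ (round(.01-i*.0005,4),int(row[i])) for i in range(20,200) if row[i]>row[i-1] and row[i]>=row[i+1] and row[i]>60])
T=cp("top")["camera_from_world"];print(-T[:3,:3].T@T[:3,3])
for a in(inverse_kinematics([.508,-.2575,.15],[1,0,0,0]),):print(a)
for x,y in((.508,-.2575),(.52,-.047),(.633,-.047)):
  for yaw in (0,1.57,-1.57,3.14,.5,-.5):
    q=inverse_kinematics([x,y,.05],[np.cos(yaw/2),np.sin(yaw/2),0,0]); print(x,yaw,None if q is None else np.round(q,2))
print(read_time_s(), read_tcp_rot())
```

```text
0.7 [(-0.009, 127), (-0.019, 127), (-0.025, 127), (-0.0325, 127), (-0.045, 73), (-0.072, 126), (-0.0785, 125), (-0.086, 126)]
0.72 [(-0.0015, 124), (-0.0125, 125), (-0.0225, 122), (-0.064, 61), (-0.0815, 112)]
0.74 []
0.76 [(-0.0365, 96), (-0.0475, 73), (-0.0615, 98)]
0.78 [(-0.037, 141), (-0.048, 70), (-0.062, 131)]
0.8 [(-0.0375, 141), (-0.0485, 70), (-0.062, 135)]
0.82 [(-0.038, 141), (-0.049, 69), (-0.0625, 136)]
0.84 [(-0.0385, 141), (-0.0495, 67), (-0.063, 137)]
[ 0.47199781 -0.00693607  1.37455794]
[ 0.47046703  0.3475589  -0.08690166  1.87661005  0.03719438  0.91896637
 -1.20462894]
0.508 0 [ 0.45  0.49 -0.07  1.92  0.05  0.73 -1.21]
0.508 1.57 [ 0.65  0.51 -0.3   1.91  0.21  0.75  0.22]
0.508 -1.57 [ 0.24  0.5   0.19  1.93 -0.14  0.72 -2.63]
0.508 3.14 [ 0.81  0.55 -0.5   1.9   0.36  0.78  1.68]
0.508 0.5 [ 0.51  0.5  -0.14  1.92  0.1   0.73 -0.75]
0.508 -0.5 [ 0.39  0.49  0.01  1.92 -0.01  0.73 -1.67]
0.52 0 [ 0.23  0.44 -0.26  2.03  0.17  0.7  -1.7 ]
0.52 1.57 [ 0.41  0.47 -0.46  2.02  0.31  0.72 -0.24]
0.52 -1.57 [-0.98  1.07  1.36  2.08 -1.2   1.17 -2.17]
0.52 3.14 [ 0.5   0.49 -0.57  2.01  0.39  0.74  1.26]
0.52 0.5 [ 0.31  0.45 -0.34  2.02  0.23  0.7  -1.25]
0.52 -0.5 [ 0.17  0.43 -0.19  2.03  0.12  0.69 -2.16]
0.633 0 [ 0.17  0.6  -0.2   1.75  0.16  0.81 -1.68]
0.633 1.57 [ 0.41  0.65 -0.51  1.74  0.4   0.86 -0.29]
0.633 -1.57 [-0.85  1.21  1.36  1.8  -1.25  1.3  -2.28]
0.633 3.14 [ 0.44  0.66 -0.56  1.74  0.44  0.87  1.26]
0.633 0.5 [ 0.29  0.62 -0.36  1.75  0.28  0.83 -1.27]
0.633 -0.5 [ 0.11  0.59 -0.12  1.76  0.1   0.8  -2.13]
1.3 [ 9.73680641e-01  2.27916670e-01  1.77114751e-05 -2.11417042e-05]
```

View pics/handle.png

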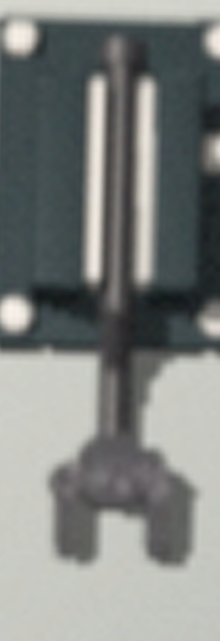

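Comparing widths, the held spanner is the middle size (34 mm), with its origin at about (0.634, -0.046) and a yaw of about -1.4°. The matching candidate is the right white nut at (0.508, -0.2575). I'll touch the counter to calibrate fingertip height, then feel that nut.

```bash
cat >> h.py <<'E'
def Q(yaw): return [float(np.cos(yaw/2)),float(np.sin(yaw/2)),0,0]
def st(m=""): print(m,round(read_time_s(),2),np.round(read_eef_pos(),4),"F",np.round(read_ft_force(),1),"gap",round(read_finger_gap()*1000,2),"g",round(read_grasp_force(),1),flush=True)
E
python3 - <<'E'
from h import *
move_gripper(.036,20)
move_ptp([.40,-.40,.06],Q(0)); st()
movel([.40,-.40,.028],speed=.1); st()
z=.028
f0=read_ft_force()[2]
while z>.004:
    z-=.001; movel([.40,-.40,z],speed=.03); 
    if read_ft_force()[2]-f0>2: break
st("touch")
movel([.40,-.40,.06],speed=.15); st()
E
```

```text
2.94 [ 0.4001 -0.4019  0.0609] F [-0.2 -0.3  1.1] gap 36.07 g 0.0
 3.41 [ 0.3995 -0.4005  0.0278] F [-0.7 -0.8  0.2] gap 36.17 g 0.0
touch 6.16 [ 0.4002 -0.4002  0.0181] F [-2.3  2.1  8. ] gap 36.2 g 3.7
 6.59 [ 0.4003 -0.4002  0.0603] F [ 0.   0.3 -0.7] gap 35.79 g 0.0
```

Run:
```python
from h import *
y0=-.47
move_gripper(.052)
move_ptp([.508,-.2575,.07],Q(y0)); st("above")
f0=read_ft_force()
for z in (.055,.045,.036,.026):
    movel([.508,-.2575,z],speed=.08); 
    if abs(read_ft_force()-f0).max()>5: st("bump"); break
st("down")
if z<.03:
    move_gripper(.030,20); st("grip")
c=read_camera("top"); 
cv2.imwrite("pics/g1.png",cv2.resize(c[180:300,320:440,::-1],(600,600),interpolation=cv2.INTER_CUBIC))
```

```text
above 7.64 [ 0.5072 -0.2583  0.0697] F [0.3 0.1 1. ] gap 51.85 g 0.0
down 8.78 [ 0.5073 -0.2571  0.0252] F [0.1 0.  0.1] gap 52.18 g 0.0
grip 9.07 [ 0.5081 -0.2575  0.0261] F [-0.2 -0.  -0.9] gap 33.64 g 23.4
```

View pics/g1.png

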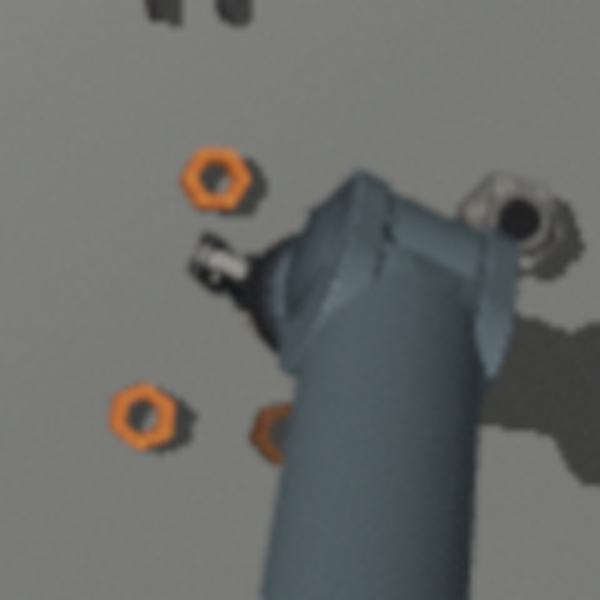

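The picture shows the arm over the nut with the orange decoys clear of the fingers at (217,180) and (145,415). The opening of 33.6 mm confirms the 34 mm nut. Next I'll slide it to the front of the mouth.

Run:
```python
from h import *
z=.0255
move_gripper(.028,40)
for x,y,w in ((.508,-.20,-.35),(.515,-.12,-.15),(.55,-.055,-.025),(.572,-.0448,-.025)):
    movel([x,y,z],Q(w),speed=.09); st()
move_gripper(.042); movel([.572,-.0448,.0385],speed=.08); st("up")
move_gripper(.028,40); st("regrip")
c=read_camera("side"); cv2.imwrite("pics/g2.png",cv2.resize(c[160:310,220:420,::-1],(800,600),interpolation=cv2.INTER_CUBIC))
```

```text
10.13 [ 0.509  -0.1978  0.0261] F [1.  3.5 5.8] gap 33.45 g 41.3
 11.18 [ 0.5158 -0.1187  0.0261] F [-0.4  1.4  6.6] gap 33.26 g 41.3
 12.14 [ 0.5506 -0.0538  0.0261] F [0.  0.7 7.2] gap 33.08 g 41.3
 12.56 [ 0.5736 -0.043   0.0262] F [1.5 1.  4.6] gap 33.18 g 41.2
up 13.12 [ 0.5728 -0.0449  0.0395] F [-0.1 -0.1  0. ] gap 41.83 g 0.0
regrip 13.37 [ 0.5725 -0.0449  0.0392] F [-1.5 -0.   6. ] gap 32.0 g 39.5
```

View pics/g2.png

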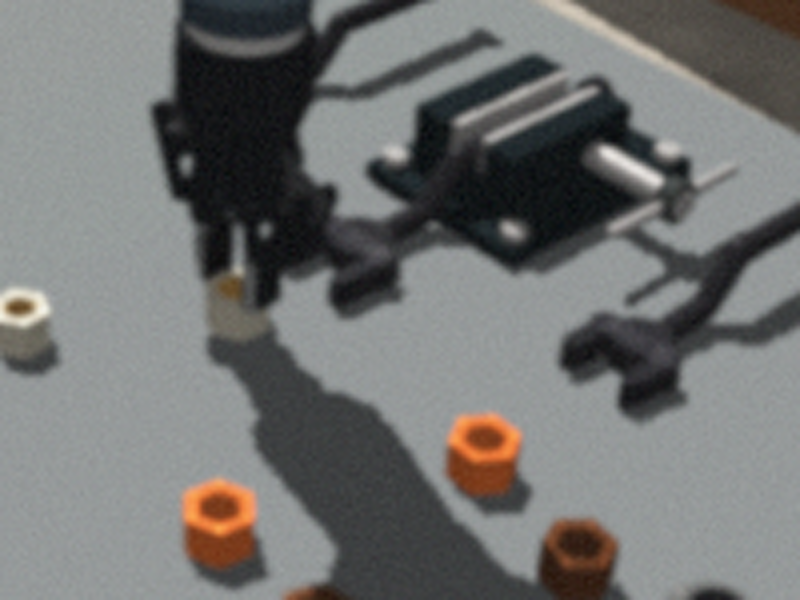

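The side view shows the nut upright and square between the fingertips at (238,305), in line with the spanner mouth at (360,270). I'll advance it guarded by force.

```bash
cat > push.py <<'E'
from h import *
def adv(x,y,xmax,step,fstop,z=.0385,w=-.025):
    f0=read_ft_force(); st("start")
    while x<xmax:
        x+=step; y-=.025*step
        movel([x,y,z],Q(w),speed=.03)
        f=read_ft_force()-f0; p=read_eef_pos()
        print(round(x,4),round(y,4),np.round(p[:2],4),np.round(f,1),round(read_time_s(),2),flush=True)
        if abs(f[1])>4: y+=np.clip(f[1]*.0001,-.001,.001)
        if f[0]<-fstop or abs(f[1])>25: break
    st("end"); return x,y
E
python3 - <<'E'
from push import *
movel([.594,-.0453,.0385],Q(-.025),speed=.05)
print(adv(.594,-.0453,.640,.002,10))
E
```

```text
start 14.01 [ 0.5951 -0.0453  0.0393] F [-0.8  0.4  5.5] gap 31.78 g 39.4
0.596 -0.0454 [ 0.596  -0.0454] [-0.6 -0.6  1.3] 14.26
0.598 -0.0454 [ 0.5978 -0.0454] [-1.8  0.2  2.8] 14.51
0.6 -0.0455 [ 0.5998 -0.0455] [-1.6 -0.1  2. ] 14.76
0.602 -0.0455 [ 0.6018 -0.0455] [-1.6 -0.   2. ] 15.01
0.604 -0.0456 [ 0.6037 -0.0456] [-1.2  0.2  2.1] 15.26
0.606 -0.0456 [ 0.6058 -0.0456] [-0.5 -0.5  2.6] 15.51
0.608 -0.0457 [ 0.6078 -0.0457] [-1.4 -0.4  1.6] 15.76
0.61 -0.0457 [ 0.6098 -0.0457] [-2.6  0.6  2.8] 16.01
0.612 -0.0458 [ 0.6118 -0.0458] [-2.3 -0.1  2.4] 16.26
0.614 -0.0458 [ 0.6138 -0.0458] [-1.1 -0.4  2.2] 16.51
0.616 -0.0459 [ 0.6158 -0.0458] [-1.1  0.1  2.4] 16.76
0.618 -0.0459 [ 0.6178 -0.0459] [-1.1 -0.1  1.7] 17.01
0.62 -0.046 [ 0.6198 -0.046 ] [-1.3 -0.8  1.7] 17.26
0.622 -0.046 [ 0.6218 -0.046 ] [-1.4  0.5  0.9] 17.51
0.624 -0.0461 [ 0.6238 -0.0461] [-1.3  0.4  1.4] 17.76
0.626 -0.0461 [ 0.6258 -0.0461] [-2.6 -0.5  1.1] 18.01
0.628 -0.0462 [ 0.6278 -0.0462] [-1.4 -0.7  1.1] 18.26
0.63 -0.0462 [ 0.6298 -0.0462] [-1.2  0.2  2. ] 18.51
0.632 -0.0463 [ 0.6318 -0.0463] [-1.6 -0.1  1.2] 18.76
0.634 -0.0463 [ 0.6338 -0.0463] [-1.3  0.2  2.2] 19.01
0.636 -0.0464 [ 0.6358 -0.0464] [-1.6 -0.4  2.1] 19.26
0.638 -0.0464 [ 0.6378 -0.0465] [-1.6 -0.2  1.7] 19.51
0.64 -0.0465 [ 0.6381 -0.0464] [-4.   0.3  5.7] 19.76
end 19.76 [ 0.6381 -0.0464  0.0392] F [-4.7  0.7 11.2] gap 32.1 g 40.1
(0.64, -0.04645000000000003)
```

Run:
```python
from push import *
print(adv(.640,-.0464,.650,.0007,14))
c=read_camera("side"); cv2.imwrite("pics/g3.png",cv2.resize(c[160:310,220:420,::-1],(800,600),interpolation=cv2.INTER_CUBIC))
```

```text
start 19.76 [ 0.6381 -0.0464  0.0392] F [-4.7  0.7 11.2] gap 32.1 g 40.1
0.6407 -0.0464 [ 0.6381 -0.0465] [-2.2 -1.1  0.3] 20.01
0.6414 -0.0464 [ 0.6382 -0.0464] [-3.4 -1.2  2.1] 20.26
0.6421 -0.0465 [ 0.6383 -0.0464] [-4.5 -0.6  3.2] 20.51
0.6428 -0.0465 [ 0.6383 -0.0464] [-6.  -0.3  5.1] 20.76
0.6435 -0.0465 [ 0.6384 -0.0464] [-6.8 -0.5  4.6] 21.01
0.6442 -0.0465 [ 0.6384 -0.0465] [-7.4 -0.5  6.2] 21.26
0.6449 -0.0465 [ 0.6385 -0.0464] [-8.5 -0.1  8.2] 21.51
0.6456 -0.0465 [ 0.6386 -0.0465] [-10.2   0.4   9.6] 21.76
0.6463 -0.0466 [ 0.6387 -0.0465] [-11.   -0.2   9.8] 22.01
0.647 -0.0466 [ 0.6387 -0.0465] [-12.3   0.2  12.1] 22.26
0.6477 -0.0466 [ 0.6388 -0.0464] [-13.9  -0.   13.7] 22.51
0.6484 -0.0466 [ 0.6389 -0.0465] [-14.1   0.1  14. ] 22.76
end 22.76 [ 0.6389 -0.0465  0.0392] F [-18.9   0.8  25.3] gap 32.13 g 41.8
(0.6484000000000004, -0.04660999999999996)
```

View pics/g3.png

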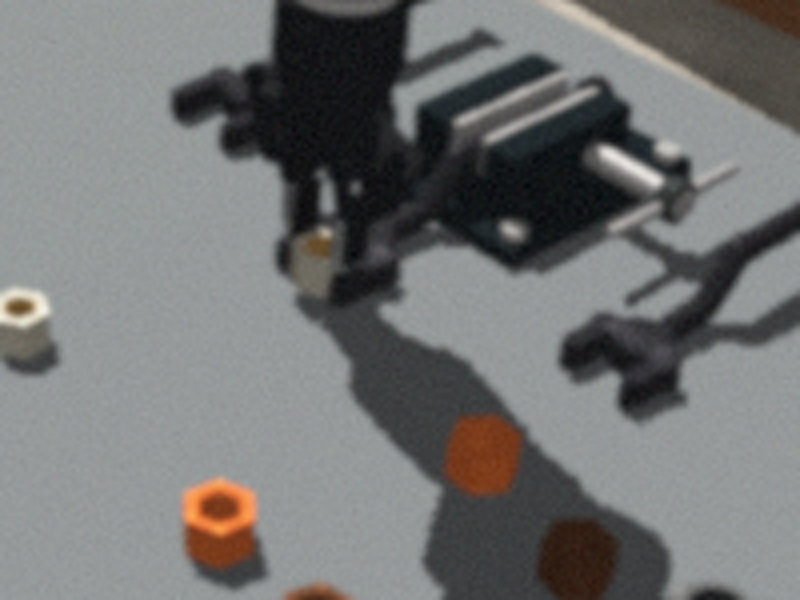

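The nut bears firmly: about 18 N at x ≈ 0.638, which matches the expected seat. Next I'll relax, release and check.

Run:
```python
from h import *
movel([.6395,-.0465,.0392],Q(-.025),speed=.03); st("relax")
move_gripper(.044); st("open")
movel([.6385,-.0465,.12],speed=.1); st("up")
move_ptp([.45,-.30,.2],Q(0)); st()
for c,s in (("top",np.s_[150:240,250:350]),("side",np.s_[190:260,260:340])):
    im=read_camera(c); cv2.imwrite(f"pics/{c}9.png",im[:,:,::-1])
    for f in (look_for,tip_of): print(c,[(np.round(pix2w(c,[d["at"]],.012)[0],4).tolist(),d["at"],round(d["confidence"],2)) for d in f(c,"nut_1")][:8])
im={c:cv2.imread(f"pics/{c}9.png") for c in("top","side")}
R=[np.clip(rect(c,im[c],.60,.70,-.09,.0,.024,.0005)*1.0,0,255).astype(np.uint8) for c in im]
cv2.imwrite("pics/end.png",cv2.resize(np.hstack(R),None,fx=2.2,fy=2.2))
```

```text
relax 23.26 [ 0.638  -0.0464  0.0393] F [-4.5 -0.2  7.4] gap 32.21 g 40.0
open 23.53 [ 0.6395 -0.0465  0.0385] F [ 0.5  0.4 -0.5] gap 44.31 g 0.0
up 24.49 [ 0.6378 -0.0465  0.1192] F [ 0.2  0.8 -0.6] gap 44.12 g 0.0
 25.73 [ 0.4513 -0.2983  0.1996] F [-0.1  0.2 -0.2] gap 44.12 g 0.0
top [([0.6006, -0.2317], [364.0, 210.5], 0.66), ([0.4783, 0.2028], [220.6, 254.1], 0.6), ([0.5607, -0.3033], [388.4, 223.2], 0.57), ([0.4376, -0.1825], [349.6, 265.3], 0.57), ([0.6435, -0.0524], [304.2, 197.7], 0.49), ([0.4363, -0.2633], [376.8, 265.2], 0.45), ([0.471, 0.0232], [280.4, 255.4], 0.4)]
top [([0.6423, -0.0384], [299.6, 198.2], 0.64), ([0.4355, -0.2558], [374.3, 265.5], 0.62), ([0.5877, -0.2248], [361.9, 214.8], 0.61), ([0.487, 0.1892], [225.1, 251.1], 0.55), ([0.5611, -0.3126], [391.5, 223.0], 0.55), ([0.441, -0.1722], [346.1, 264.2], 0.44), ([0.4709, 0.0169], [282.5, 255.4], 0.39)]
side [([0.449, -0.1735], [274.7, 288.7], 0.85), ([0.4644, 0.011], [226.0, 242.2], 0.79), ([0.4906, 0.1889], [191.8, 204.1], 0.78), ([0.4268, -0.2644], [297.5, 319.3], 0.78), ([0.5648, -0.3085], [363.6, 298.9], 0.7), ([0.5782, -0.2309], [339.7, 276.0], 0.64), ([0.6374, -0.0456], [299.5, 225.1], 0.56)]
side [([0.4875, 0.1736], [194.2, 207.2], 0.8), ([0.4169, -0.2718], [296.3, 324.0], 0.66), ([0.5746, -0.238], [341.0, 278.5], 0.59), ([0.6241, -0.0614], [300.0, 230.3], 0.55), ([0.4635, 0.0112], [225.6, 242.3], 0.54), ([0.5414, -0.324], [361.7, 308.6], 0.54), ([0.4312, -0.1861], [272.1, 296.0], 0.53)]
```

View pics/end.png

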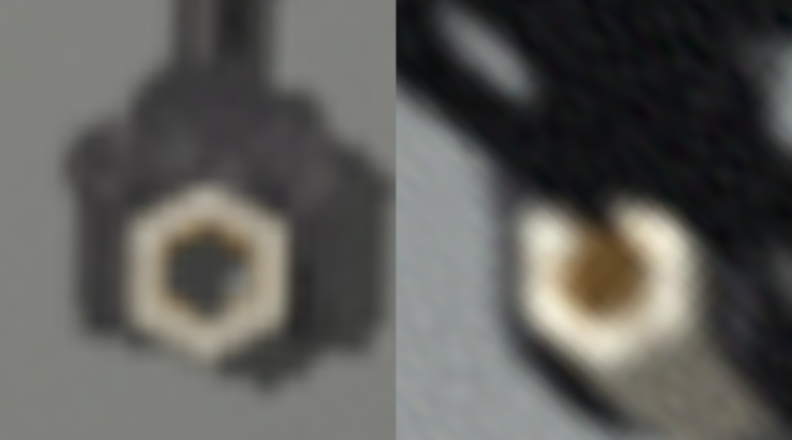

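The nut sits square in the jaws in both rectified views, centred at (209,270), with its front corner at the back. Because the relax step could have drawn it back a fraction, I'll give it a gentle final push from behind with closed fingers.

Run:
```python
from push import *
move_gripper(0.0)
move_ptp([.575,-.045,.08],Q(-.025)); movel([.575,-.045,.028],speed=.1); st("behind")
movel([.596,-.0455,.028],speed=.05)
x,y=adv(.596,-.0455,.625,.0012,12,z=.028)
movel([.575,-.045,.028],speed=.05); movel([.56,-.045,.12],speed=.12); move_ptp([.45,-.30,.2],Q(0)); st("clear")
im=read_camera("top"); cv2.imwrite("pics/topf.png",im[:,:,::-1])
r=rect("top",cv2.imread("pics/topf.png"),.60,.70,-.09,.0,.024,.0005)
cv2.imwrite("pics/endf.png",np.hstack([cv2.resize(r,(396,440)),cv2.resize(cv2.imread("pics/topf.png")[180:290,150:250],(400,440))]))
```

```text
behind 28.36 [ 0.5752 -0.0453  0.0281] F [ 1.4 -0.5 -0.6] gap -0.07 g 0.0
start 28.93 [ 0.5962 -0.0455  0.028 ] F [-0.1 -0.3 -0.4] gap 0.14 g 0.0
0.5972 -0.0455 [ 0.597  -0.0455] [ 0.3  0.7 -0.3] 29.18
0.5984 -0.0456 [ 0.5984 -0.0456] [-0.7  0.4  1. ] 29.43
0.5996 -0.0456 [ 0.5998 -0.0456] [-0.4  0.9 -0.2] 29.68
0.6008 -0.0456 [ 0.6009 -0.0457] [0.6 0.1 0.9] 29.93
0.602 -0.0457 [ 0.6021 -0.0456] [-0.5  1.   0.3] 30.18
0.6032 -0.0457 [ 0.6033 -0.0457] [0.4 0.6 0.6] 30.43
0.6044 -0.0457 [ 0.6045 -0.0457] [-0.4 -0.3  0.4] 30.68
0.6056 -0.0457 [ 0.6057 -0.0457] [ 0.6  0.7 -0.3] 30.93
0.6068 -0.0458 [ 0.607  -0.0458] [ 1.  -0.7  0.1] 31.18
0.608 -0.0458 [ 0.6078 -0.0458] [-0.7 -0.4  0.4] 31.43
0.6092 -0.0458 [ 0.6081 -0.0458] [-3.3  1.   2.4] 31.68
0.6104 -0.0459 [ 0.6083 -0.0458] [-4.6  0.8  3.1] 31.93
0.6116 -0.0459 [ 0.6084 -0.0458] [-6.5  0.   5.2] 32.17
0.6128 -0.0459 [ 0.6085 -0.0459] [-8.5  0.3  5.7] 32.42
0.614 -0.046 [ 0.6086 -0.0459] [-10.1   0.5   5.8] 32.67
0.6152 -0.046 [ 0.6087 -0.0459] [-10.8   1.1   6.7] 32.92
0.6164 -0.046 [ 0.6088 -0.0459] [-13.1   0.2   7.8] 33.17
end 33.17 [ 0.6088 -0.0459  0.0261] F [-13.2  -0.1   7.4] gap -0.23 g 8.7
clear 36.19 [ 0.4508 -0.298   0.1992] F [-0.1 -0.4 -0.3] gap -0.01 g 0.0
```

View pics/endf.png

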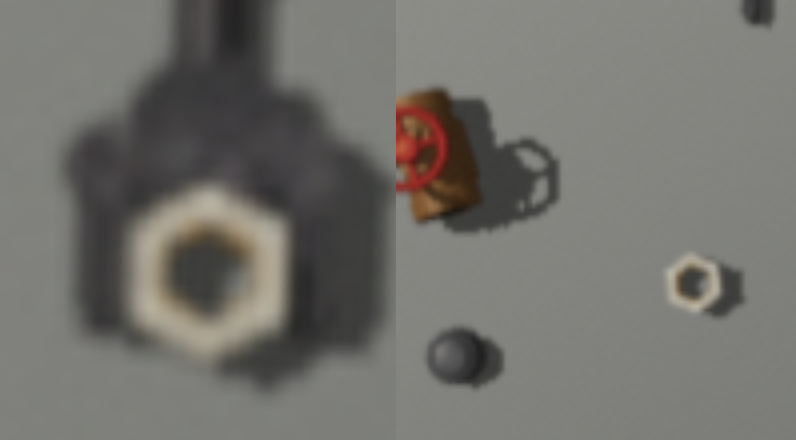

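The picture shows the nut unchanged and fully seated at (209,270), and the valve, cap and large nut undisturbed. The stop was stiff from first contact, so it is home.

```bash
python3 -c "
from bench import *
print(sign_off())"
```

```text
the job is handed in; nothing more can be done
None
```

The 34 mm nut, the right-hand white one (finger reading 33.6 mm), was slid flat into the vise-held spanner and felt firmly home at about 13–19 N. I handed the job in at about 36 s of the 58 s allowed, with the arm clear and nothing else touched.

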